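Set the levelling foot of a bench sander and lock it

TASK

The belt sander on the bench stands on only three of its feet. Crank the handwheel at its left front corner clockwise to screw the fourth foot down until it just bears on the bench and takes a little of the weight, without jacking the sander up off its other feet. Then swing the red locking lever fully home and let go, leaving the sander and the things around it where they are.

Things in the scene. Friction and masses are not known exactly. Their poses are not given: they have to be found in the camera images.
- sander: loose bench-top belt sander, about 6.6 kg: dark teal base 255 x 185 mm, brown belt on top, grey motor at the rear right, up to 155 mm high. Origin on the bench below the levelling spindle's axis, on an arm at the left front corner; x to its rear (away from the robot), y to its left, z up. In this frame the base covers x -20 to 165, y -332 to -78 mm; the belt unit ends at y = -103 mm.
- handwheel: bright metal handwheel, 85 mm across, 10 mm thick, on a threaded steel spindle with a black rubber foot (40 mm across) at its lower end; all turn and sink together, 6 mm per turn clockwise seen from above. Origin on the axis, 96 mm below its upper face. The foot starts 2 to 12 mm above the bench; how far out it sits on the spindle differs by 7 mm, so the wheel's height does not tell the foot's.
- wheel_center (a point): centre of the wheel's upper face, 82 to 98 mm above the bench. The wheel stays where it is left. Turning it freely takes about 1 N at the crank. From the sole's first touch on, each further sixth of a turn adds about 7 N of load on the foot and 3 N of drag at the crank; about half a turn past first touch a neighbouring foot begins to lift. Pressing down on the wheel loads the foot too.
- foot_stud: lower end of the spindle, which carries the black rubber levelling foot, 40 mm across and 10 mm thick; origin on the spindle's axis, 62 mm below the wheel's upper face. The foot's sole lies 23 to 30 mm below this point, differently each time; its soft rubber gives 1 mm for each 9 N. The other three feet are fixed, one at each other corner of the sander.
- crank_grip_center (a point): the black crank grip that stands up from the wheel, 34 mm from its axis: an upright free-turning sleeve 16 mm in diameter and 46 mm tall; this point is on its axis, 26 mm above the wheel's upper face and 20 mm below its top. It sinks with the wheel.
- lever_end (a point): the upright red finger post at the outer end of the locking lever, 13 mm in diameter; this point is on its axis, 76 mm above the bench, 18 mm below the post's top and 27 mm above the flat red lever arm that carries it.
- lever_pivot (a point): point on the vertical axis about which the locking lever swings, level with lever_end and 72 mm from it; it lies 26 mm to the rear and 34 mm to the left of the spindle's axis in the sander's frame.
- lock_lever (a joint): angle of the red locking lever (rad): 0 is fully home (stop), with the lever pointing to the sander's left (+y of its frame); it grows clockwise seen from above, about 1.6 being open, pointing to the rear. It closes anticlockwise seen from above. It is stiff, about 2 N at its end, and stays where it is left. When home it pinches the spindle so that the foot cannot work loose.
- offcut_2: small hardwood block, 40 x 40 x 35 mm, to be left alone; origin at the centre of its underside
- sanding_block: brown cork sanding block, 65 x 112 x 32 mm, to be left alone; origin under its centre
- offcut_1: small hardwood block, 41 x 40 x 36 mm, to be left alone; origin under its centre

How it is judged:
By the outcome, as a careful person would: the job done as asked, in the order asked, and still so for the second after the job is handed in, with the robot touching nothing.
It also fails if it takes over 72 s, if anything falls off the work surface, if the arm or the gripper's body presses on something with over 40 N, if the wrist force passes 120 N, or if a joint passes its speed limit or range.

ROBOT

A 7-joint arm with a two-finger parallel gripper is mounted at the origin on a cart in front of the work surface, level with it; the furniture and walls round the work are solid. World frame = base frame: x ahead of the robot, y to its left, z up, the work surface at z = 0. Lengths are in m, angles in rad, forces in N, time in s.
With the tool pointing down it reaches from about 0.425 to 0.925 m from the base axis. Payload 6.8 kg.
Tool frame: the origin (TCP) lies between the finger pads; the fingertips stand r.tcp_to_tips ahead of it and the grasp point (between the pads) lies 3 mm ahead of it (r.tcp_to_tips is the distance from the TCP to the fingertips, in m); z points along the fingers, y is the line along which they close (so a half turn about z gives the same grasp; the last joint's range is limited). The gripper opens to 85 mm and grips with 20 to 120 N. Pads are 22 mm wide; open, the fingers measure 114 mm over their backs; the gripper's body (76 mm by 85 mm) begins 54 mm behind the grasp point. The pads swing forward as they close: fully open they stand 13 mm farther back than shut.
Start: joints at [1.045, 0.477, 0.022, 1.555, -0.011, 1.109, -0.083], TCP at [0.274, -0.617, 0.253] pointing down, gripper open.
Joint ranges: [-2.96, 2.96], [-0.34, 2.1], [-1.41, 1.46], [0.24, 2.44], [-1.37, 4.51], [0.17, 1.92], [-2.96, 2.96]. Speed limits (rad/s): [2.39, 2.39, 3.14, 3.14, 3.14, 3.14, 3.14].

INTERFACE

Orientations are given as a rotation vector (axis times angle).
In Python, from bench import r gives the robot as it stands. The module is installed in compiled form; this text tells all that it offers.
- The arm moves only by the tool step_arm, never from a script. Its argument "moves" is a list of rows, each an object of numbers: "rx", "ry", "rz": the turn, a rotation vector about the tool's x, y, z in degrees; "dx", "dy", "dz": the shift along the tool's x, y, z in mm; "gripper": the opening, from -1 (shut) to 1 (fully open). In form: [{"rx": .., "ry": .., "rz": .., "dx": .., "dy": .., "dz": .., "gripper": ..}, ...]. A call has 1 to 20 rows; each row shifts and turns the commanded pose from where the row before left it, along the tool's axes as they then stand; what a row does not reach is not made up. A row lasts 1/8 s, in which the tool goes at most 62.5 mm and 10.7 degrees, less where a joint would pass 70% of its speed; a pose out of reach is approached as far as the arm can. A call is refused whole if a number of a shift passes 62.5 or a number of a turn 10.7, either way. A call with a gripper value outside its range is refused whole. The fingers move at their own pace and stop on an object; "grip_force" is the grip in N (left out, the last holds). Time passes only in rows, so rows that do not move let the fingers close. It gives the time, the measured TCP pose, the force, the opening and the grip force at its end, in the units of the state.
- r.get_obs(): the state, without advancing time (a new reading comes with each control period).
- r.grab_frame(name): name is "scene" or "side" or "wrist"; returns the picture (420x560x3 uint8, blue, green, red); there is no depth.
- r.camera_info(name): a dict with "mtx" (3x3 intrinsics, pixels), "rvec" (rotation vector, rad) and "tvec" (3), from world to camera coordinates, as OpenCV has them. Camera axes: x right, y down, z forward; pixel columns grow to the right and rows downward; lengths in m; the calibration is good to about 2 mm. A picture is of the moment at which its call begins: read the wrist's pose just before it. camera_info takes no time and is no camera call; for the wrist camera it gives the pose at the moment of the call.
- r.hand_in(): hands the job in; it is judged then, once.
The state is a dict: "clock": time; "joints": joint angles; "qvel": joint speeds; "tau": joint torques, N m; "tcp_pos": TCP position; "orientation": TCP orientation; "contact_force": force on the tool from outside, world axes, zero at the start; "moment": the same for the moment, N m; "grip_width": finger opening in m; "gripper_force": force on a finger pad.
Only numpy, scipy, OpenCV 4.12 (cv2) and the standard library are available. Lean on these libraries where they do the work, as an engineer would, in place of code of your own. Each camera call takes 0.05 s, during which the arm holds its last target. There are 200 camera calls.

## Working session

There is one attempt and no reset: what is moved stays moved. The work goes in short steps, Python scripts to look and compute and a tool call to move; the robot and the scene stay as the last step left them, time stands still between calls to the robot, and variables do not carry over. Pictures are saved under pics/ and viewed, at most 10 in all, crops included, and the job is handed in when it is done.

Besides the shell and the picture viewer there is one more tool, called by a JSON object that holds its "fn" and its "kwargs", one argument or row to a line. step_arm: Moves the arm, as the interface text tells. Its arguments: {"type":"object","properties":{"moves":{"type":"array","items":{"type":"object","properties":{"rx":{"type":"number"},"ry":{"type":"number"},"rz":{"type":"number"},"dx":{"type":"number"},"dy":{"type":"number"},"dz":{"type":"number"},"gripper":{"type":"number"}}}},"grip_force":{"type":"number"}},"required":["moves"]}

```bash
mkdir -p pics
python3 - <<'E'
from bench import r
import cv2,numpy as np
print(r.get_obs(), r.tcp_to_tips)
for n in("scene","side"):
    f=r.grab_frame(n); cv2.imwrite(f"pics/{n}0.png",f)
    print(n,r.camera_info(n))
E
```

```text
{'clock': 0.0, 'joints': array([ 1.04491029,  0.47780487,  0.02236346,  1.55649064, -0.01148501,
        1.10928807, -0.08312384]), 'qvel': array([-0.00106918,  0.00052145, -0.00021138, -0.00227649,  0.00076152,
        0.00188866,  0.00135301]), 'tau': array([ 5.25352916e-04, -5.96457803e+01,  1.60801381e+00, -2.81189185e+01,
        1.22925412e-02,  9.53998620e-03, -3.41737825e-05]), 'tcp_pos': array([ 0.27361295, -0.61643645,  0.2523064 ]), 'orientation': array([-3.07156094e+00, -6.51098891e-01,  8.55008585e-04]), 'contact_force': array([-0.55529505,  1.21117637,  0.28020956]), 'moment': array([ 0.04499014, -0.05107405,  0.01062919]), 'gripper_force': 0.0, 'grip_width': 0.0853612609892708} 0.022
scene {'mtx': array([[536.68338505,   0.        , 285.50477344],
       [  0.        , 536.68338505, 206.69762323],
       [  0.        ,   0.        ,   1.        ]]), 'rvec': array([ 0.88311455, -2.23588992,  1.35646409]), 'tvec': array([0.46245065, 0.21073738, 0.75078181])}
side {'mtx': array([[538.20070935,   0.        , 279.34441764],
       [  0.        , 538.20070935, 218.87477461],
       [  0.        ,   0.        ,   1.        ]]), 'rvec': array([ 2.28791899, -0.14965492,  0.04228697]), 'tvec': array([-0.49772064,  0.20381108,  0.90559404])}
```

View pics/scene0.png

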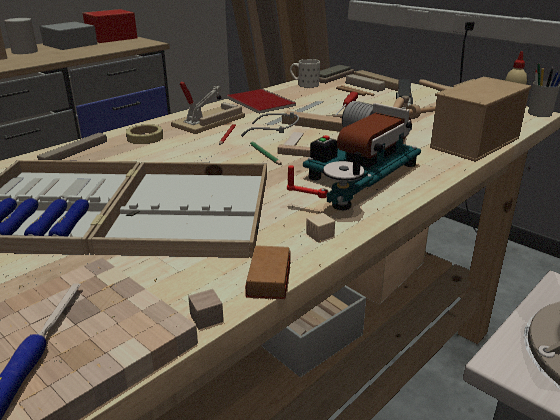

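View pics/side0.png

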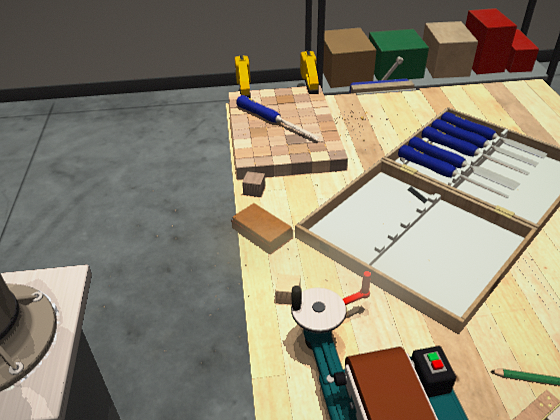

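Scene: wheel around (345,170), with the dark grip hidden behind or above it, and the red post around (291,175). Side: wheel around (318,308), black grip around (296,297), red post around (367,283). I'll enlarge these areas and triangulate.

```bash
cat > h.py <<'E'
from bench import r
import cv2,numpy as np
def cam(n):
    c=r.camera_info(n); R=cv2.Rodrigues(c["rvec"])[0]; return c["mtx"],R,np.ravel(c["tvec"])
def ray(C,p):
    K,R,t=C; d=R.T@np.linalg.solve(K,[p[0],p[1],1.]); return -R.T@t,d/np.linalg.norm(d)
def plane(C,p,z):
    o,d=ray(C,p); return o+d*(z-o[2])/d[2]
def tri(C1,p1,C2,p2):
    o1,d1=ray(C1,p1);o2,d2=ray(C2,p2)
    s=np.linalg.lstsq(np.c_[d1,-d2],o2-o1,rcond=None)[0]
    a=o1+s[0]*d1;b=o2+s[1]*d2; return (a+b)/2,np.linalg.norm(a-b)*1e3
def proj(C,X):
    K,R,t=C; p=K@(R@np.asarray(X)+t); return p[:2]/p[2]
E
python3 - <<'E'
from h import *
np.set_printoptions(precision=4,suppress=True)
a=cv2.imread("pics/scene0.png")[125:225,275:408]; b=cv2.imread("pics/side0.png")[260:360,265:398]
cv2.imwrite("pics/crop.png",cv2.resize(np.vstack([a,b])[:, :],None,fx=3,fy=3,interpolation=cv2.INTER_CUBIC))
A,B=cam("scene"),cam("side")
print("wheel",tri(A,(344.5,170),B,(318,308)))
print("cam pos",ray(A,(0,0))[0],ray(B,(0,0))[0])
for n,f in (("scene",cv2.imread("pics/scene0.png")),("side",cv2.imread("pics/side0.png"))):
    h=cv2.cvtColor(f,cv2.COLOR_BGR2HSV)
    m=((h[...,0]<6)|(h[...,0]>174))&(h[...,1]>150)&(h[...,2]>70)
    w=np.zeros_like(m); 
    if n=="scene": w[150:215,275:340]=1
    else: w[260:320,335:385]=1
    ys,xs=np.nonzero(m&w); print(n,"red",xs.min(),xs.max(),ys.min(),ys.max())
    for y in range(ys.min(),ys.max()+1,3): print(y,xs[ys==y].min() if (ys==y).any() else None,xs[ys==y].max() if (ys==y).any() else None,end="; ")
    m=(h[...,1]<40)&(h[...,2]>130); w=np.zeros_like(m)
    if n=="scene": w[150:190,315:375]=1
    else: w[280:335,285:350]=1
    cs,_=cv2.findContours((m&w).astype(np.uint8),cv2.RETR_EXTERNAL,cv2.CHAIN_APPROX_NONE)
    c=max(cs,key=cv2.contourArea); print("wheel",cv2.boundingRect(c),cv2.fitEllipse(cv2.convexHull(c)))
E
```

```text
wheel (array([ 0.5508, -0.086 ,  0.0939]), np.float64(3.987636387297942))
cam pos [-0.0492  0.7315  0.5333] [ 0.4411 -0.6034  0.7421]
scene red 287 326 166 197
166 288 293; 169 None None; 172 None None; 175 None None; 178 None None; 181 None None; 184 293 293; 187 287 302; 190 289 320; 193 310 324; 196 None None; wheel (324, 161, 32, 17) ((343.50079345703125, 169.0393524169922), (16.183460235595703, 40.08253479003906), 92.39118957519531)
side red 343 370 271 304
271 365 365; 274 364 370; 277 None None; 280 None None; 283 None None; 286 None None; 289 None None; 292 358 369; 295 351 366; 298 344 359; 301 344 353; 304 346 346; wheel (292, 288, 54, 43) ((318.435546875, 308.7293395996094), (42.320552825927734, 53.672882080078125), 95.56182861328125)
```

View pics/crop.png

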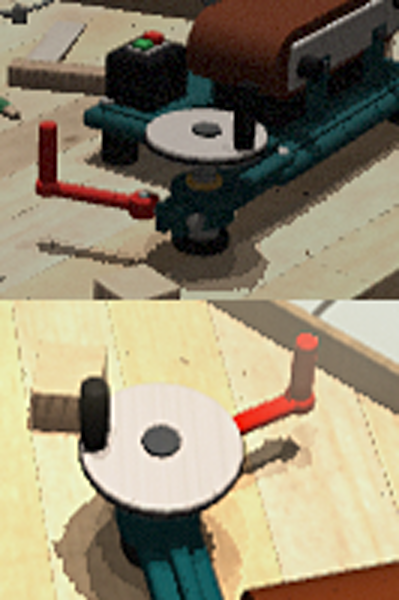

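Crop, top panel (scene): grip axis at x≈356, from y≈152 (top) to 174. Post top is (290.7,166) and its foot (290.3,187.7). Hub is (344,168.3). Crop, bottom panel (side): grip top (296.3,287), base (296.7,309). Post top (367.7,272.3), base (365,294.3). Hub (318.3,306.7). The red handle shows the lever open.

Run:
```python
from h import *
np.set_printoptions(precision=4,suppress=True)
A,B=cam("scene"),cam("side")
for n,p,q in [("hub",(344,168.3),(318.3,306.7)),("gripmid",(356,163),(296.5,297.5)),("griptop",(356.3,153),(296.3,287.5)),("posttop",(290.7,166.2),(367.7,273)),("postbase",(290.3,187),(365,294))]:
    print(n,tri(A,p,B,q), plane(A,p,.09)[:2],plane(B,q,.09)[:2])
# sander yaw: arm / belt edges in the side view; lever pivot estimate
hub=tri(A,(344,168.3),B,(318.3,306.7))[0]
for z in(.155,.1): print("belt corners",z,plane(B,(346,357),z),plane(B,(406,347),z))
for k in ("offcut",): print(plane(A,(320,240),0),plane(A,(268,290),0))
```

```text
hub (array([ 0.5516, -0.0858,  0.0972]), np.float64(2.9347966112648516)) [ 0.5594 -0.0986] [ 0.5541 -0.079 ]
gripmid (array([ 0.5191, -0.0813,  0.1193]), np.float64(1.6422888859867273)) [ 0.5581 -0.1385] [ 0.5235 -0.0561]
griptop (array([ 0.519 , -0.0802,  0.1408]), np.float64(1.3010381453458335)) [ 0.5915 -0.1848] [ 0.5262 -0.0355]
posttop (array([ 0.6439, -0.0254,  0.0938]), np.float64(3.375993767630126)) [ 0.6472 -0.0311] [ 0.6466 -0.0206]
postbase (array([ 0.6443, -0.0266,  0.0447]), np.float64(0.8186503670606772)) [0.5794 0.0439] [ 0.6315 -0.0638]
belt corners 0.155 [ 0.5634 -0.2167  0.155 ] [ 0.6434 -0.2123  0.155 ]
belt corners 0.1 [ 0.5749 -0.1805  0.1   ] [ 0.6623 -0.1756  0.1   ]
[0.5053 0.0395 0.    ] [0.4655 0.2216 0.    ]
```

{"fn": "step_arm", "kwargs": {
  "moves": [
    {"rz": 8},
    {"rz": 8},
    {"rz": 8},
    {"dx": 20,"dy": -44,"dz": 2},
    {"dx": 20,"dy": -44,"dz": 2},
    {"dx": 20,"dy": -44,"dz": 2},
    {"dx": 20,"dy": -44,"dz": 2},
    {"dx": 20,"dy": -44,"dz": 2},
    {"dx": 20,"dy": -44,"dz": 2},
    {"dx": 20,"dy": -44,"dz": 2},
    {"dx": 20,"dy": -44,"dz": 2},
    {"dx": 20,"dy": -44,"dz": 2},
    {"dx": 20,"dy": -44,"dz": 2},
    {"dx": 20,"dy": -44,"dz": 2},
    {"dx": 20,"dy": -44,"dz": 2},
    {},
    {}
  ],
  "grip_force": 30
}}

```text
invalid input at $.moves[0]: expected keys rx, ry, rz, dx, dy, dz, gripper
```

Run:
```python
from h import *
np.set_printoptions(precision=4,suppress=True)
o=r.get_obs(); print(o['clock'],o['tcp_pos'],o['orientation'],o['contact_force'],o['joints'])
W=cam("wrist"); f=r.grab_frame("wrist"); cv2.imwrite("pics/w1.png",f)
print(ray(W,(0,0))[0]); np.savez("w1.npz",K=W[0],R=W[1],t=W[2])
for X in [(.5516,-.0858,.096),(.519,-.081,.141),(.644,-.026,.094)]: print(proj(W,X))
```

```text
0.1 [ 0.2737 -0.6165  0.2524] [-3.0718 -0.6511  0.0007] [-0.594   0.5134 -0.0645] [ 1.0449  0.4777  0.0224  1.5564 -0.0115  1.1093 -0.0831]
[ 0.3467 -0.5846  0.3731]
[-479.1763 -721.8617]
[-764.0775 -904.4199]
[ -740.0398 -1258.0705]
```

View pics/w1.png

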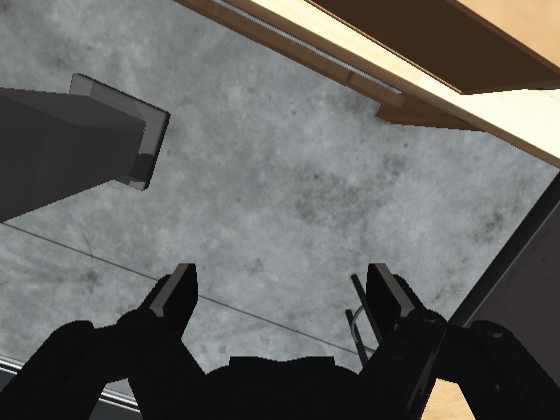

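The move was refused because every row needs all keys. The wrist picture only shows the floor and the fingers (180,300)/(385,300), so I'll repeat the move with full rows.

{"fn": "step_arm", "kwargs": {
  "moves": [
    {"rx": 0,"ry": 0,"rz": 8,"dx": 0,"dy": 0,"dz": 0,"gripper": 1},
    {"rx": 0,"ry": 0,"rz": 8,"dx": 0,"dy": 0,"dz": 0,"gripper": 1},
    {"rx": 0,"ry": 0,"rz": 8,"dx": 0,"dy": 0,"dz": 0,"gripper": 1},
    {"rx": 0,"ry": 0,"rz": 0,"dx": 20,"dy": -44,"dz": 2,"gripper": 1},
    {"rx": 0,"ry": 0,"rz": 0,"dx": 20,"dy": -44,"dz": 2,"gripper": 1},
    {"rx": 0,"ry": 0,"rz": 0,"dx": 20,"dy": -44,"dz": 2,"gripper": 1},
    {"rx": 0,"ry": 0,"rz": 0,"dx": 20,"dy": -44,"dz": 2,"gripper": 1},
    {"rx": 0,"ry": 0,"rz": 0,"dx": 20,"dy": -44,"dz": 2,"gripper": 1},
    {"rx": 0,"ry": 0,"rz": 0,"dx": 20,"dy": -44,"dz": 2,"gripper": 1},
    {"rx": 0,"ry": 0,"rz": 0,"dx": 20,"dy": -44,"dz": 2,"gripper": 1},
    {"rx": 0,"ry": 0,"rz": 0,"dx": 20,"dy": -44,"dz": 2,"gripper": 1},
    {"rx": 0,"ry": 0,"rz": 0,"dx": 20,"dy": -44,"dz": 2,"gripper": 1},
    {"rx": 0,"ry": 0,"rz": 0,"dx": 20,"dy": -44,"dz": 2,"gripper": 1},
    {"rx": 0,"ry": 0,"rz": 0,"dx": 20,"dy": -44,"dz": 2,"gripper": 1},
    {"rx": 0,"ry": 0,"rz": 0,"dx": 0,"dy": 0,"dz": 0,"gripper": 1},
    {"rx": 0,"ry": 0,"rz": 0,"dx": 0,"dy": 0,"dz": 0,"gripper": 1}
  ],
  "grip_force": 30
}}

```text
clock: 2.15
tcp_pos: [0.494, -0.1337, 0.2311]
orientation: [3.141, -0.002, -0.001]
contact_force: [-0.5, 0.3, -0.2]
grip_width: 0.0857
gripper_force: 0.0
```

Run:
```python
from h import *
np.set_printoptions(precision=4,suppress=True)
o=r.get_obs(); print(o['clock'],o['tcp_pos'],o['orientation'],o['contact_force'],o['joints'])
W=cam("wrist"); f=r.grab_frame("wrist"); cv2.imwrite("pics/w2.png",f)
print(ray(W,(0,0))[0]); np.savez("w2.npz",K=W[0],R=W[1],t=W[2])
for X in [(.5516,-.0858,.096),(.519,-.081,.141),(.644,-.026,.094)]: print(proj(W,X))
```

```text
2.15 [ 0.494  -0.1337  0.2311] [ 3.1412 -0.0018 -0.0011] [-0.4693  0.2504 -0.1541] [ 0.2631  0.2406 -0.1409  1.9569  0.0419  0.9474 -1.4702]
[ 0.5738 -0.1338  0.3517]
[224.9495 140.9465]
[210.1334 191.289 ]
[139.5097  16.9867]
```

View pics/w2.png

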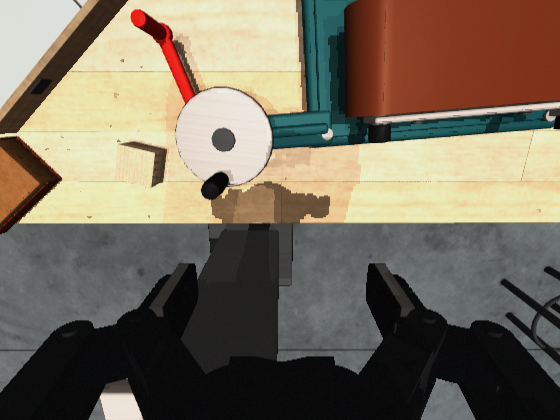

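Wrist view: hub (224,139), grip top (209,189) and post top (138,17), all within 2 px of the predictions. I'll descend onto the grip.

{"fn": "step_arm", "kwargs": {
  "moves": [
    {"rx": 0,"ry": 0,"rz": 0,"dx": 12.5,"dy": -26.6,"dz": 0,"gripper": 0},
    {"rx": 0,"ry": 0,"rz": 0,"dx": 12.5,"dy": -26.6,"dz": 0,"gripper": 0},
    {"rx": 0,"ry": 0,"rz": 0,"dx": 0,"dy": 0,"dz": 26,"gripper": 0},
    {"rx": 0,"ry": 0,"rz": 0,"dx": 0,"dy": 0,"dz": 26,"gripper": 0},
    {"rx": 0,"ry": 0,"rz": 0,"dx": 0,"dy": 0,"dz": 26,"gripper": 0},
    {"rx": 0,"ry": 0,"rz": 0,"dx": 0,"dy": 0,"dz": 25,"gripper": 0},
    {"rx": 0,"ry": 0,"rz": 0,"dx": 0,"dy": 0,"dz": 0,"gripper": 0},
    {"rx": 0,"ry": 0,"rz": 0,"dx": 0,"dy": 0,"dz": 0,"gripper": 0}
  ],
  "grip_force": 25
}}

```text
clock: 3.2
tcp_pos: [0.5199, -0.081, 0.1292]
orientation: [3.141, -0.004, 0.002]
contact_force: [-0.4, 0.9, -0.4]
grip_width: 0.0427
gripper_force: 0.0
```

{"fn": "step_arm", "kwargs": {
  "moves": [
    {"rx": 0,"ry": 0,"rz": 0,"dx": 0,"dy": 0,"dz": 0,"gripper": -1},
    {"rx": 0,"ry": 0,"rz": 0,"dx": 0,"dy": 0,"dz": 0,"gripper": -1},
    {"rx": 0,"ry": 0,"rz": 0,"dx": 0,"dy": 0,"dz": 0,"gripper": -1},
    {"rx": 0,"ry": 0,"rz": 0,"dx": 0,"dy": 0,"dz": 0,"gripper": -1},
    {"rx": 0,"ry": 0,"rz": 0,"dx": 0,"dy": 0,"dz": 0,"gripper": -1}
  ],
  "grip_force": 25
}}

```text
clock: 3.82
tcp_pos: [0.5198, -0.08, 0.1287]
orientation: [3.141, -0.002, 0.001]
contact_force: [-0.8, -1.1, 5.5]
grip_width: 0.0151
gripper_force: 25.7
```

```bash
cat > arc.py <<'E'
import sys,numpy as np
R=float(sys.argv[1]);t0=float(sys.argv[2]);st=float(sys.argv[3]);n=int(sys.argv[4])
t=np.radians(t0+st*np.arange(n+1)); p=np.round(R*np.c_[np.cos(t),np.sin(t)],1)
for k,d in enumerate(np.diff(p,axis=0)): print(round(t0+st*k,1),"dx %.1f dy %.1f"%(d[0],-d[1]))
E
python3 arc.py 34 171 -15 24
```

```text
171.0 dx 2.5 dy -8.5
156.0 dx 4.7 dy -7.6
141.0 dx 6.4 dy -6.1
126.0 dx 7.8 dy -4.2
111.0 dx 8.6 dy -2.1
96.0 dx 8.9 dy 0.2
81.0 dx 8.5 dy 2.5
66.0 dx 7.6 dy 4.7
51.0 dx 6.1 dy 6.4
36.0 dx 4.2 dy 7.8
21.0 dx 2.1 dy 8.6
6.0 dx -0.2 dy 8.9
-9.0 dx -2.5 dy 8.5
-24.0 dx -4.7 dy 7.6
-39.0 dx -6.4 dy 6.1
-54.0 dx -7.8 dy 4.2
-69.0 dx -8.6 dy 2.1
-84.0 dx -8.9 dy -0.2
-99.0 dx -8.5 dy -2.5
-114.0 dx -7.6 dy -4.7
-129.0 dx -6.1 dy -6.4
-144.0 dx -4.2 dy -7.8
-159.0 dx -2.1 dy -8.6
-174.0 dx 0.2 dy -8.9
```

{"fn": "step_arm", "kwargs": {
  "moves": [
    {"rx": 0,"ry": 0,"rz": 0,"dx": 2.5,"dy": -8.5,"dz": -0.2,"gripper": -1},
    {"rx": 0,"ry": 0,"rz": 0,"dx": 4.7,"dy": -7.6,"dz": 0.2,"gripper": -1},
    {"rx": 0,"ry": 0,"rz": 0,"dx": 6.4,"dy": -6.1,"dz": 0.3,"gripper": -1},
    {"rx": 0,"ry": 0,"rz": 0,"dx": 7.8,"dy": -4.2,"dz": 0.2,"gripper": -1},
    {"rx": 0,"ry": 0,"rz": 0,"dx": 0,"dy": 0,"dz": 0,"gripper": -1}
  ]
}}

```text
clock: 4.45
tcp_pos: [0.5419, -0.0524, 0.1281]
orientation: [-3.141, -0.0, -0.002]
contact_force: [0.0, 2.6, 5.3]
grip_width: 0.0146
gripper_force: 25.7
```

{"fn": "step_arm", "kwargs": {
  "moves": [
    {"rx": 0,"ry": 0,"rz": 0,"dx": 8.6,"dy": -2.1,"dz": 0.0,"gripper": -1},
    {"rx": 0,"ry": 0,"rz": 0,"dx": 8.9,"dy": 0.2,"dz": 0.2,"gripper": -1},
    {"rx": 0,"ry": 0,"rz": 0,"dx": 8.5,"dy": 2.5,"dz": 0.3,"gripper": -1},
    {"rx": 0,"ry": 0,"rz": 0,"dx": 7.6,"dy": 4.7,"dz": 0.2,"gripper": -1},
    {"rx": 0,"ry": 0,"rz": 0,"dx": 0,"dy": 0,"dz": 0,"gripper": -1}
  ]
}}

```text
clock: 5.08
tcp_pos: [0.5759, -0.0587, 0.1274]
orientation: [-3.141, 0.002, -0.004]
contact_force: [3.2, 1.8, 1.9]
grip_width: 0.0145
gripper_force: 25.5
```

Run:
```python
from h import *
f=r.grab_frame("scene"); cv2.imwrite("pics/s2.png",cv2.resize(f[135:225,285:405],None,fx=6,fy=6,interpolation=cv2.INTER_CUBIC))
```

```text
(no output)
```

View pics/s2.png

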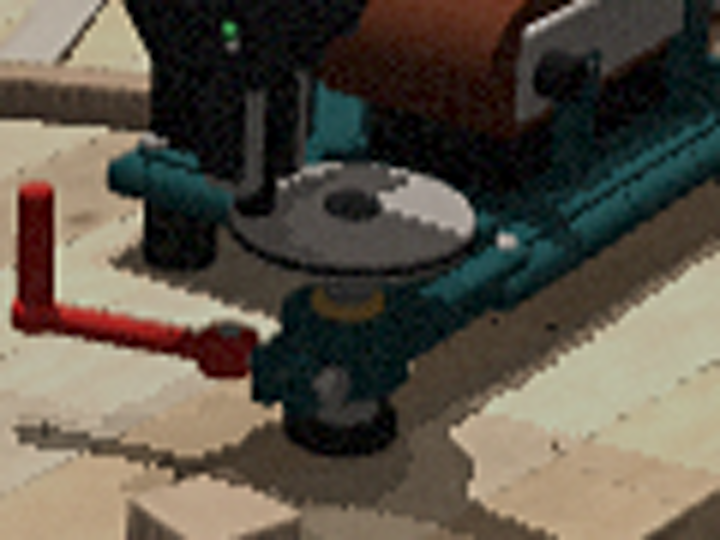

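The view shows the grip held, wheel (352,205 in the crop) and foot with its lowest black edge at about crop y=452, i.e. row ≈210.3. I'll estimate the sole height from this.

Run:
```python
from h import *
A=cam("scene"); d=np.array([-.593,.805])
for z in (0,.003,.006,.009,.012): print(z,proj(A,np.r_[np.array([.5525,-.0855])+.02*d,z]),"top",proj(A,np.r_[np.array([.5525,-.0855])+.02*d,z+.01]))
f=cv2.imread("pics/scene0.png"); g=r.grab_frame("scene")
for im in(f,g): print([int(v) for v in im[200:217,340:344].max(axis=2).mean(axis=1)])
```

```text
0 [340.34596825 214.37799185] top [340.58103886 210.15385081]
0.003 [340.4162858  213.11440869] top [340.65193977 208.8797848 ]
0.006 [340.48677761 211.84769429] top [340.72301711 207.60254848]
0.009 [340.55744431 210.57783701] top [340.79427154 206.32213002]
0.012 [340.62828656 209.30482514] top [340.86570371 205.0385175 ]
[43, 37, 48, 49, 42, 21, 9, 4, 8, 5, 40, 61, 66, 67, 70, 68, 68]
[43, 41, 46, 52, 57, 41, 21, 9, 8, 7, 13, 51, 68, 71, 69, 71, 73]
```

{"fn": "step_arm", "kwargs": {
  "moves": [
    {"rx": 0,"ry": 0,"rz": 0,"dx": 6.6,"dy": 5.9,"dz": 0.2,"gripper": -1},
    {"rx": 0,"ry": 0,"rz": 0,"dx": 4.2,"dy": 7.8,"dz": 0.3,"gripper": -1},
    {"rx": 0,"ry": 0,"rz": 0,"dx": 2.1,"dy": 8.6,"dz": 0.2,"gripper": -1},
    {"rx": 0,"ry": 0,"rz": 0,"dx": -0.2,"dy": 8.9,"dz": 0.3,"gripper": -1},
    {"rx": 0,"ry": 0,"rz": 0,"dx": -2.5,"dy": 8.5,"dz": 0.2,"gripper": -1},
    {"rx": 0,"ry": 0,"rz": 0,"dx": -4.7,"dy": 7.6,"dz": 0.3,"gripper": -1},
    {"rx": 0,"ry": 0,"rz": 0,"dx": -6.4,"dy": 6.1,"dz": 0.2,"gripper": -1},
    {"rx": 0,"ry": 0,"rz": 0,"dx": -7.8,"dy": 4.2,"dz": 0.3,"gripper": -1},
    {"rx": 0,"ry": 0,"rz": 0,"dx": 0,"dy": 0,"dz": 0,"gripper": -1}
  ]
}}

```text
clock: 6.3
tcp_pos: [0.5636, -0.1172, 0.1249]
orientation: [-3.141, 0.003, 0.005]
contact_force: [-3.1, 2.9, 8.1]
grip_width: 0.0146
gripper_force: 26.0
```

{"fn": "step_arm", "kwargs": {
  "moves": [
    {"rx": 0,"ry": 0,"rz": 0,"dx": -8.6,"dy": 2.1,"dz": 0.2,"gripper": -1},
    {"rx": 0,"ry": 0,"rz": 0,"dx": -8.9,"dy": -0.2,"dz": 0.3,"gripper": -1},
    {"rx": 0,"ry": 0,"rz": 0,"dx": -8.5,"dy": -2.5,"dz": 0.2,"gripper": -1},
    {"rx": 0,"ry": 0,"rz": 0,"dx": -7.6,"dy": -4.7,"dz": 0.3,"gripper": -1},
    {"rx": 0,"ry": 0,"rz": 0,"dx": 0,"dy": 0,"dz": 0,"gripper": -1}
  ]
}}

```text
clock: 6.92
tcp_pos: [0.5318, -0.1106, 0.1242]
orientation: [-3.141, 0.001, -0.0]
contact_force: [1.4, 4.6, 4.0]
grip_width: 0.0149
gripper_force: 25.6
```

Run:
```python
from h import *
g=r.grab_frame("scene"); print([int(v) for v in g[200:217,340:344].max(axis=2).mean(axis=1)]); o=r.get_obs();print(o['contact_force'],o['moment'],o['tcp_pos'])
```

```text
[46, 39, 39, 43, 54, 51, 54, 26, 13, 7, 14, 7, 37, 68, 73, 70, 72]
[1.81397246 3.74836134 3.10577991] [ 1.11426809 -0.50079648 -0.05605411] [ 0.53186442 -0.11071762  0.12416529]
```

{"fn": "step_arm", "kwargs": {
  "moves": [
    {"rx": 0,"ry": 0,"rz": 0,"dx": -6.0,"dy": -6.8,"dz": 0.2,"gripper": -1},
    {"rx": 0,"ry": 0,"rz": 0,"dx": -4.2,"dy": -7.8,"dz": 0.2,"gripper": -1},
    {"rx": 0,"ry": 0,"rz": 0,"dx": -2.1,"dy": -8.6,"dz": 0.2,"gripper": -1},
    {"rx": 0,"ry": 0,"rz": 0,"dx": 0.2,"dy": -8.9,"dz": 0.2,"gripper": -1},
    {"rx": 0,"ry": 0,"rz": 0,"dx": 0,"dy": 0,"dz": 0,"gripper": -1}
  ]
}}

```text
clock: 7.6
tcp_pos: [0.5201, -0.0783, 0.1233]
orientation: [-3.141, -0.0, 0.0]
contact_force: [3.6, 0.3, 1.9]
grip_width: 0.0149
gripper_force: 25.4
```

{"fn": "step_arm", "kwargs": {
  "moves": [
    {"rx": 0,"ry": 0,"rz": 0,"dx": 2.5,"dy": -8.5,"dz": 0.2,"gripper": -1},
    {"rx": 0,"ry": 0,"rz": 0,"dx": 4.7,"dy": -7.6,"dz": 0.3,"gripper": -1},
    {"rx": 0,"ry": 0,"rz": 0,"dx": 6.4,"dy": -6.1,"dz": 0.2,"gripper": -1},
    {"rx": 0,"ry": 0,"rz": 0,"dx": 7.8,"dy": -4.2,"dz": 0.2,"gripper": -1},
    {"rx": 0,"ry": 0,"rz": 0,"dx": 0,"dy": 0,"dz": 0,"gripper": -1}
  ]
}}

```text
clock: 8.22
tcp_pos: [0.5423, -0.052, 0.1223]
orientation: [-3.141, 0.001, -0.001]
contact_force: [1.9, -0.8, 2.8]
grip_width: 0.0147
gripper_force: 25.5
```

Run:
```python
from h import *
g=r.grab_frame("scene"); print([int(v) for v in g[200:217,340:344].max(axis=2).mean(axis=1)]); o=r.get_obs();print(o['contact_force'],o['moment'],o['tcp_pos'])
```

```text
[43, 43, 33, 34, 44, 52, 56, 50, 22, 10, 11, 16, 8, 42, 68, 71, 70]
[ 2.25537552 -0.65236028  2.10719985] [-0.07283477 -0.36440808 -0.00948243] [ 0.54207959 -0.0521768   0.12232263]
```

{"fn": "step_arm", "kwargs": {
  "moves": [
    {"rx": 0,"ry": 0,"rz": 0,"dx": 8.8,"dy": -2.1,"dz": 0.2,"gripper": -1},
    {"rx": 0,"ry": 0,"rz": 0,"dx": 8.9,"dy": 0.2,"dz": 0.3,"gripper": -1},
    {"rx": 0,"ry": 0,"rz": 0,"dx": 8.5,"dy": 2.5,"dz": 0.2,"gripper": -1},
    {"rx": 0,"ry": 0,"rz": 0,"dx": 7.6,"dy": 4.7,"dz": 0.3,"gripper": -1}
  ]
}}

```text
clock: 8.78
tcp_pos: [0.5759, -0.058, 0.1213]
orientation: [-3.141, 0.001, 0.0]
contact_force: [-2.3, 0.1, 2.0]
grip_width: 0.0148
gripper_force: 25.6
```

```bash
python3 arc.py 34 51 -10 34
```

```text
51.0 dx 4.3 dy 4.1
41.0 dx 3.4 dy 4.8
31.0 dx 2.6 dy 5.3
21.0 dx 1.7 dy 5.7
11.0 dx 0.6 dy 5.9
1.0 dx -0.4 dy 5.9
-9.0 dx -1.5 dy 5.8
-19.0 dx -2.4 dy 5.4
-29.0 dx -3.3 dy 4.9
-39.0 dx -4.1 dy 4.3
-49.0 dx -4.8 dy 3.4
-59.0 dx -5.3 dy 2.6
-69.0 dx -5.7 dy 1.7
-79.0 dx -5.9 dy 0.6
-89.0 dx -5.9 dy -0.4
-99.0 dx -5.8 dy -1.5
-109.0 dx -5.4 dy -2.4
-119.0 dx -4.9 dy -3.3
-129.0 dx -4.3 dy -4.1
-139.0 dx -3.4 dy -4.8
-149.0 dx -2.6 dy -5.3
-159.0 dx -1.7 dy -5.7
-169.0 dx -0.6 dy -5.9
-179.0 dx 0.4 dy -5.9
-189.0 dx 1.5 dy -5.8
-199.0 dx 2.4 dy -5.4
-209.0 dx 3.3 dy -4.9
-219.0 dx 4.1 dy -4.3
-229.0 dx 4.8 dy -3.4
-239.0 dx 5.3 dy -2.6
-249.0 dx 5.7 dy -1.7
-259.0 dx 5.9 dy -0.6
-269.0 dx 5.9 dy 0.4
-279.0 dx 5.8 dy 1.5
```

{"fn": "step_arm", "kwargs": {
  "moves": [
    {"rx": 0,"ry": 0,"rz": 0,"dx": 4.3,"dy": 4.1,"dz": 0.2,"gripper": -1},
    {"rx": 0,"ry": 0,"rz": 0,"dx": 3.4,"dy": 4.8,"dz": 0.1,"gripper": -1},
    {"rx": 0,"ry": 0,"rz": 0,"dx": 2.6,"dy": 5.3,"dz": 0.2,"gripper": -1}
  ]
}}

```text
clock: 9.15
tcp_pos: [0.5859, -0.0724, 0.1209]
orientation: [-3.141, 0.001, -0.0]
contact_force: [0.0, 1.3, 1.9]
grip_width: 0.0146
gripper_force: 25.4
```

{"fn": "step_arm", "kwargs": {
  "moves": [
    {"rx": 0,"ry": 0,"rz": 0,"dx": 1.7,"dy": 5.7,"dz": 0.2,"gripper": -1},
    {"rx": 0,"ry": 0,"rz": 0,"dx": 0.6,"dy": 5.9,"dz": 0.1,"gripper": -1},
    {"rx": 0,"ry": 0,"rz": 0,"dx": -0.4,"dy": 5.9,"dz": 0.2,"gripper": -1}
  ]
}}

```text
clock: 9.52
tcp_pos: [0.5874, -0.0902, 0.1204]
orientation: [-3.142, 0.002, -0.0]
contact_force: [-0.4, 1.1, 1.9]
grip_width: 0.0147
gripper_force: 25.4
```

{"fn": "step_arm", "kwargs": {
  "moves": [
    {"rx": 0,"ry": 0,"rz": 0,"dx": -1.5,"dy": 5.8,"dz": 0.2,"gripper": -1},
    {"rx": 0,"ry": 0,"rz": 0,"dx": -2.4,"dy": 5.4,"dz": 0.1,"gripper": -1},
    {"rx": 0,"ry": 0,"rz": 0,"dx": -3.3,"dy": 4.9,"dz": 0.2,"gripper": -1}
  ]
}}

```text
clock: 9.9
tcp_pos: [0.5802, -0.106, 0.1199]
orientation: [-3.141, 0.002, -0.001]
contact_force: [0.7, 2.7, 2.2]
grip_width: 0.0148
gripper_force: 25.4
```

Run:
```python
from h import *
g=r.grab_frame("scene"); print([int(v) for v in g[200:217,340:344].max(axis=2).mean(axis=1)]); o=r.get_obs();print(o['contact_force'],o['moment'],o['tcp_pos'])
```

```text
[44, 40, 34, 26, 38, 44, 51, 54, 47, 18, 15, 12, 7, 9, 50, 72, 72]
[0.22625779 1.72914365 3.2061752 ] [ 0.59018959  0.03451878 -0.01247371] [ 0.57949255 -0.10682255  0.11983285]
```

{"fn": "step_arm", "kwargs": {
  "moves": [
    {"rx": 0,"ry": 0,"rz": 0,"dx": -4.1,"dy": 4.3,"dz": 0.2,"gripper": -1},
    {"rx": 0,"ry": 0,"rz": 0,"dx": -4.8,"dy": 3.4,"dz": 0.1,"gripper": -1},
    {"rx": 0,"ry": 0,"rz": 0,"dx": -5.3,"dy": 2.6,"dz": 0.2,"gripper": -1}
  ]
}}

```text
clock: 10.32
tcp_pos: [0.5661, -0.1161, 0.1195]
orientation: [-3.141, 0.002, -0.001]
contact_force: [2.5, 4.1, 1.1]
grip_width: 0.0151
gripper_force: 25.3
```

{"fn": "step_arm", "kwargs": {
  "moves": [
    {"rx": 0,"ry": 0,"rz": 0,"dx": -5.7,"dy": 1.7,"dz": 0.2,"gripper": -1},
    {"rx": 0,"ry": 0,"rz": 0,"dx": -5.9,"dy": 0.6,"dz": 0.1,"gripper": -1}
  ]
}}

```text
clock: 10.58
tcp_pos: [0.5546, -0.1184, 0.1193]
orientation: [-3.142, 0.002, -0.002]
contact_force: [4.7, 3.4, 0.8]
grip_width: 0.0148
gripper_force: 25.2
```

Run:
```python
from h import *
g=r.grab_frame("scene"); print([int(v) for v in g[200:218,340:344].max(axis=2).mean(axis=1)]); o=r.get_obs();print(o['contact_force'],o['moment'],o['tcp_pos'])
```

```text
[45, 40, 33, 30, 30, 39, 48, 50, 46, 22, 12, 13, 9, 8, 51, 69, 70, 68]
[2.5422145  3.16511635 1.33142747] [ 0.80630428 -0.75019906  0.03675172] [ 0.55374072 -0.11845932  0.11917263]
```

{"fn": "step_arm", "kwargs": {
  "moves": [
    {"rx": 0,"ry": 0,"rz": 0,"dx": -5.9,"dy": -0.4,"dz": 0.1,"gripper": -1},
    {"rx": 0,"ry": 0,"rz": 0,"dx": -5.8,"dy": -1.5,"dz": 0.2,"gripper": -1}
  ]
}}

```text
clock: 10.88
tcp_pos: [0.5435, -0.1168, 0.119]
orientation: [3.141, -0.002, 0.003]
contact_force: [6.4, 1.4, -1.6]
grip_width: 0.0153
gripper_force: 25.1
```

{"fn": "step_arm", "kwargs": {
  "moves": [
    {"rx": 0,"ry": 0,"rz": 0,"dx": 0,"dy": 0,"dz": 0,"gripper": -1},
    {"rx": 0,"ry": 0,"rz": 0,"dx": 0,"dy": 0,"dz": 0,"gripper": -1}
  ]
}}

```text
clock: 11.12
tcp_pos: [0.5429, -0.1167, 0.1189]
orientation: [3.141, -0.002, 0.001]
contact_force: [3.2, 2.2, 1.0]
grip_width: 0.0148
gripper_force: 25.2
```

Run:
```python
from h import *
g=r.grab_frame("scene"); print([int(v) for v in g[200:218,340:344].max(axis=2).mean(axis=1)]); o=r.get_obs();print(o['contact_force'],o['moment'],o['tcp_pos'])
```

```text
[44, 42, 31, 30, 35, 37, 48, 53, 44, 22, 10, 9, 9, 7, 51, 68, 70, 64]
[3.48649022 3.26573876 2.09651304] [ 0.56292359 -0.77757242  0.01275071] [ 0.54291346 -0.11662349  0.11894454]
```

{"fn": "step_arm", "kwargs": {
  "moves": [
    {"rx": 0,"ry": 0,"rz": 0,"dx": 0,"dy": 0,"dz": 0,"gripper": 0},
    {"rx": 0,"ry": 0,"rz": 0,"dx": 0,"dy": 0,"dz": 0,"gripper": 0},
    {"rx": 0,"ry": 0,"rz": 0,"dx": 0,"dy": 0,"dz": 0,"gripper": 0},
    {"rx": 0,"ry": 0,"rz": 0,"dx": 0,"dy": 0,"dz": -10,"gripper": 0},
    {"rx": 0,"ry": 0,"rz": 0,"dx": 0,"dy": 0,"dz": -30,"gripper": 0},
    {"rx": 0,"ry": 0,"rz": 0,"dx": 0,"dy": 0,"dz": -30,"gripper": 0},
    {"rx": 0,"ry": 0,"rz": 0,"dx": 0,"dy": 0,"dz": -30,"gripper": 0},
    {"rx": 0,"ry": 0,"rz": 0,"dx": 34,"dy": -30.5,"dz": 0,"gripper": 0},
    {"rx": 0,"ry": 0,"rz": 0,"dx": 34,"dy": -30.5,"dz": 0,"gripper": 0},
    {"rx": 0,"ry": 0,"rz": 0,"dx": 34,"dy": -30.5,"dz": 0,"gripper": 0},
    {"rx": 0,"ry": 0,"rz": -9.6,"dx": 0,"dy": 0,"dz": 0,"gripper": 0},
    {"rx": 0,"ry": 0,"rz": -9.6,"dx": 0,"dy": 0,"dz": 0,"gripper": 0},
    {"rx": 0,"ry": 0,"rz": 0,"dx": 0,"dy": 0,"dz": 0,"gripper": 0},
    {"rx": 0,"ry": 0,"rz": 0,"dx": 0,"dy": 0,"dz": 0,"gripper": 0}
  ]
}}

```text
clock: 12.92
tcp_pos: [0.6448, -0.0254, 0.2192]
orientation: [3.099, 0.517, 0.0]
contact_force: [0.1, -0.5, 0.3]
grip_width: 0.0429
gripper_force: 0.0
```

Run:
```python
from h import *
np.set_printoptions(precision=4,suppress=True)
g=r.grab_frame("scene"); print([int(v) for v in g[200:218,340:344].max(axis=2).mean(axis=1)]); o=r.get_obs();print(o['clock'],o['contact_force'],o['orientation'],o['tcp_pos'],o['joints'])
W=cam("wrist"); f=r.grab_frame("wrist")
a=proj(W,(.645,-.0255,.094)); print(a)
im=np.hstack([cv2.resize(g[135:235,280:400],None,fx=3.33,fy=3.33,interpolation=cv2.INTER_CUBIC),cv2.resize(f,(400,300))[:, :]][:1]+[np.vstack([cv2.resize(f,(400,300)),np.zeros((33,400,3),np.uint8)])]) if 1 else 0
cv2.imwrite("pics/m3.png",im)
h=cv2.cvtColor(f,cv2.COLOR_BGR2HSV); m=((h[...,0]<6)|(h[...,0]>174))&(h[...,1]>150)&(h[...,2]>70)
n,l,s,c=cv2.connectedComponentsWithStats(m.astype(np.uint8)); print(s[1:][s[1:,4]>40],c[1:][s[1:,4]>40])
```

```text
[42, 39, 35, 32, 29, 34, 47, 53, 46, 23, 7, 7, 10, 10, 49, 72, 72, 68]
12.975 [ 0.2709 -0.3986 -0.4588] [3.0985 0.5176 0.0003] [ 0.6448 -0.0254  0.2191] [ 0.1285  0.4735 -0.2547  1.6509  0.1343  1.0341 -1.4079]
[281.2985 208.3659]
[[279 187  10  13  49]
 [273 203  13  48 469]
 [485 210  18  17 208]
 [271 251  14  10  56]] [[284.1429 191.2653]
 [280.0981 226.0832]
 [493.4712 217.8942]
 [276.6607 254.7857]]
```

View pics/m3.png

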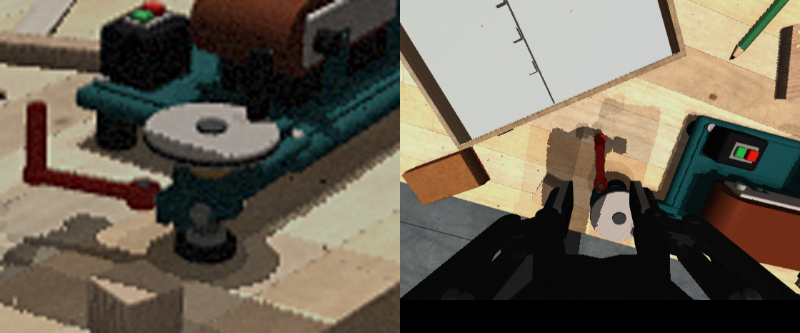

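The left panel shows the wheel with its crank grip hidden behind the black machinery and the foot on the bench. The right panel shows the lever running straight down the picture at x≈280 (full scale), rows 187–262. I'll check its end points by projection.

Run:
```python
from h import *
W=cam("wrist")
for X in [(.645,-.0255,.094),(.645,-.0255,.049),(.5772,-.0492,.049),(.5533,-.0847,.085),(.5428,-.1167,.131)]: print(X,proj(W,X))
f=r.grab_frame("wrist"); g=cv2.convertScaleAbs(f[170:370,190:390],alpha=2.5,beta=20)
cv2.imwrite("pics/w4.png",cv2.resize(g,None,fx=3,fy=3,interpolation=cv2.INTER_CUBIC))
```

```text
(0.645, -0.0255, 0.094) [281.36248652 208.40625284]
(0.645, -0.0255, 0.049) [281.34668929 194.93988583]
(0.5772, -0.0492, 0.049) [281.70978341 257.75069379]
(0.5533, -0.0847, 0.085) [306.97628356 304.20803869]
(0.5428, -0.1167, 0.131) [340.64652147 355.29437721]
```

View pics/w4.png

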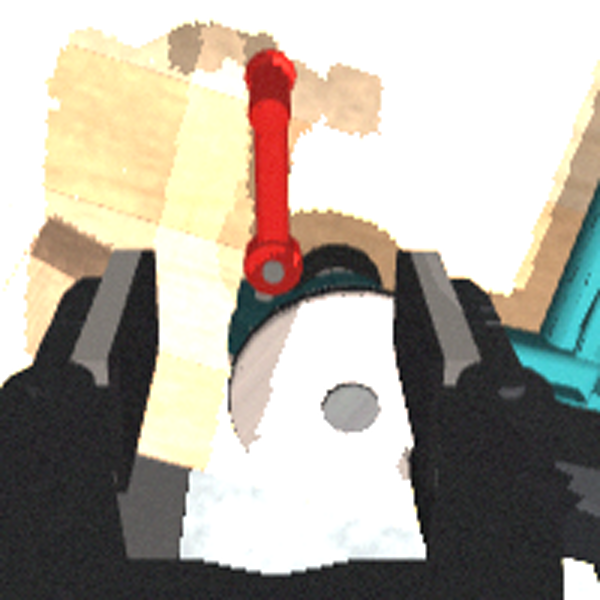

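Post base is at (280,193), pivot (281,260) and hub (307,306), all within 2 px of prediction. I'll descend on the post and grip it.

{"fn": "step_arm", "kwargs": {
  "moves": [
    {"rx": 0,"ry": 0,"rz": 0,"dx": 0,"dy": 0,"dz": 35,"gripper": 0},
    {"rx": 0,"ry": 0,"rz": 0,"dx": 0,"dy": 0,"dz": 35,"gripper": 0},
    {"rx": 0,"ry": 0,"rz": 0,"dx": 0,"dy": 0,"dz": 35,"gripper": 0},
    {"rx": 0,"ry": 0,"rz": 0,"dx": 0,"dy": 0,"dz": 31,"gripper": 0},
    {"rx": 0,"ry": 0,"rz": 0,"dx": 0,"dy": 0,"dz": 0,"gripper": 0},
    {"rx": 0,"ry": 0,"rz": 0,"dx": 0,"dy": 0,"dz": 0,"gripper": -1},
    {"rx": 0,"ry": 0,"rz": 0,"dx": 0,"dy": 0,"dz": 0,"gripper": -1},
    {"rx": 0,"ry": 0,"rz": 0,"dx": 0,"dy": 0,"dz": 0,"gripper": -1},
    {"rx": 0,"ry": 0,"rz": 0,"dx": 0,"dy": 0,"dz": 0,"gripper": -1},
    {"rx": 0,"ry": 0,"rz": 0,"dx": 0,"dy": 0,"dz": 0,"gripper": -1}
  ],
  "grip_force": 20
}}

```text
clock: 14.32
tcp_pos: [0.6462, -0.0249, 0.0845]
orientation: [3.098, 0.522, 0.005]
contact_force: [0.3, 0.7, 7.2]
grip_width: 0.0121
gripper_force: 21.7
```

{"fn": "step_arm", "kwargs": {
  "moves": [
    {"rx": 0,"ry": 0,"rz": -8,"dx": -0.7,"dy": -10,"dz": -0.5,"gripper": -1},
    {"rx": 0,"ry": 0,"rz": -8,"dx": -0.7,"dy": -10,"dz": 0,"gripper": -1},
    {"rx": 0,"ry": 0,"rz": -8,"dx": -0.7,"dy": -10,"dz": 0,"gripper": -1},
    {"rx": 0,"ry": 0,"rz": -8,"dx": -0.7,"dy": -10,"dz": 0,"gripper": -1}
  ]
}}

```text
clock: 14.82
tcp_pos: [0.6236, 0.0085, 0.0846]
orientation: [2.83, 1.362, 0.007]
contact_force: [2.2, 1.1, 3.0]
grip_width: 0.0123
gripper_force: 21.5
```

{"fn": "step_arm", "kwargs": {
  "moves": [
    {"rx": 0,"ry": 0,"rz": -8,"dx": -0.7,"dy": -10,"dz": 0,"gripper": -1},
    {"rx": 0,"ry": 0,"rz": -8,"dx": -0.7,"dy": -10,"dz": 0,"gripper": -1},
    {"rx": 0,"ry": 0,"rz": -8,"dx": -0.7,"dy": -10,"dz": 0,"gripper": -1}
  ]
}}

```text
clock: 15.2
tcp_pos: [0.5966, 0.023, 0.0846]
orientation: [2.485, 1.922, 0.007]
contact_force: [0.9, 4.1, 2.3]
grip_width: 0.0125
gripper_force: 21.5
```

Run:
```python
from h import *
o=r.get_obs(); print(o['tcp_pos'],o['contact_force'],o['joints']); d=(o['tcp_pos'][:2]-[.5772,-.0492])*1e3; print(np.hypot(*d),np.degrees(np.arctan2(d[1],d[0])))
```

```text
[0.5965563  0.02303378 0.08460291] [0.87309327 4.09949987 2.32526616] [ 0.22085746  0.60189027 -0.48270088  1.85214048  0.38178117  0.77596708
 -0.71878199]
74.78224904576618 74.99902458755663
```

{"fn": "step_arm", "kwargs": {
  "moves": [
    {"rx": 0,"ry": 0,"rz": -6,"dx": 0.2,"dy": -7.5,"dz": 0,"gripper": -1},
    {"rx": 0,"ry": 0,"rz": -6,"dx": -0.2,"dy": -7.5,"dz": 0,"gripper": -1}
  ]
}}

```text
clock: 15.45
tcp_pos: [0.5815, 0.0258, 0.0846]
orientation: [2.271, 2.17, 0.006]
contact_force: [0.1, 4.1, 4.5]
grip_width: 0.0121
gripper_force: 21.6
```

{"fn": "step_arm", "kwargs": {
  "moves": [
    {"rx": 0,"ry": 0,"rz": -3,"dx": -0.1,"dy": -3.8,"dz": 0,"gripper": -1}
  ]
}}

```text
clock: 15.58
tcp_pos: [0.5776, 0.026, 0.0845]
orientation: [2.215, 2.228, 0.006]
contact_force: [-0.2, 6.0, 4.3]
grip_width: 0.0119
gripper_force: 21.6
```

{"fn": "step_arm", "kwargs": {
  "moves": [
    {"rx": 0,"ry": 0,"rz": -2,"dx": -0.1,"dy": -2.5,"dz": 0,"gripper": -1}
  ]
}}

```text
clock: 15.7
tcp_pos: [0.5752, 0.026, 0.0845]
orientation: [-2.177, -2.265, -0.006]
contact_force: [0.2, 5.2, 5.2]
grip_width: 0.0123
gripper_force: 21.7
```

{"fn": "step_arm", "kwargs": {
  "moves": [
    {"rx": 0,"ry": 0,"rz": -2,"dx": 0,"dy": -2.5,"dz": 0,"gripper": -1},
    {"rx": 0,"ry": 0,"rz": 0,"dx": 0,"dy": 0,"dz": 0,"gripper": -1}
  ]
}}

```text
clock: 15.95
tcp_pos: [0.5724, 0.0259, 0.0845]
orientation: [-2.138, -2.302, -0.005]
contact_force: [-1.2, 4.9, 6.0]
grip_width: 0.0125
gripper_force: 21.8
```

{"fn": "step_arm", "kwargs": {
  "moves": [
    {"rx": 0,"ry": 0,"rz": -1,"dx": 0,"dy": -1.5,"dz": 0,"gripper": -1},
    {"rx": 0,"ry": 0,"rz": 0,"dx": 0,"dy": 0,"dz": 0,"gripper": -1}
  ]
}}

```text
clock: 16.2
tcp_pos: [0.5712, 0.0259, 0.0845]
orientation: [-2.118, -2.32, -0.005]
contact_force: [-0.8, 4.4, 6.4]
grip_width: 0.0124
gripper_force: 21.8
```

{"fn": "step_arm", "kwargs": {
  "moves": [
    {"rx": 0,"ry": 0,"rz": -1,"dx": 0,"dy": -1.5,"dz": -0.4,"gripper": -1}
  ]
}}

```text
clock: 16.32
tcp_pos: [0.5696, 0.0258, 0.0847]
orientation: [-2.097, -2.339, -0.005]
contact_force: [0.3, 5.8, 1.1]
grip_width: 0.012
gripper_force: 21.4
```

{"fn": "step_arm", "kwargs": {
  "moves": [
    {"rx": 0,"ry": 0,"rz": -1,"dx": -0.2,"dy": -1.5,"dz": 0,"gripper": -1}
  ]
}}

```text
clock: 16.45
tcp_pos: [0.5693, 0.0255, 0.0848]
orientation: [2.076, 2.356, 0.009]
contact_force: [5.2, 6.5, -2.2]
grip_width: 0.0122
gripper_force: 21.2
```

{"fn": "step_arm", "kwargs": {
  "moves": [
    {"rx": 0,"ry": 0,"rz": -1,"dx": -0.2,"dy": -1.5,"dz": 0,"gripper": -1}
  ]
}}

```text
clock: 16.58
tcp_pos: [0.5689, 0.0253, 0.0849]
orientation: [2.055, 2.374, 0.012]
contact_force: [8.0, 6.9, -4.2]
grip_width: 0.0123
gripper_force: 21.1
```

{"fn": "step_arm", "kwargs": {
  "moves": [
    {"rx": 0,"ry": 0,"rz": 0,"dx": 0,"dy": -1,"dz": 0,"gripper": -1},
    {"rx": 0,"ry": 0,"rz": 0,"dx": 0,"dy": 0,"dz": 0,"gripper": -1}
  ]
}}

```text
clock: 16.82
tcp_pos: [0.5684, 0.0252, 0.0849]
orientation: [2.055, 2.373, 0.013]
contact_force: [8.2, 7.7, -4.1]
grip_width: 0.0123
gripper_force: 21.1
```

{"fn": "step_arm", "kwargs": {
  "moves": [
    {"rx": 0,"ry": 0,"rz": 0,"dx": 0,"dy": 0,"dz": 0,"gripper": 0},
    {"rx": 0,"ry": 0,"rz": 0,"dx": 0,"dy": 0,"dz": 0,"gripper": 0},
    {"rx": 0,"ry": 0,"rz": 0,"dx": 0,"dy": 0,"dz": 0,"gripper": 0},
    {"rx": 0,"ry": 0,"rz": 0,"dx": 0,"dy": 0,"dz": 0,"gripper": 0},
    {"rx": 0,"ry": 0,"rz": 0,"dx": 0,"dy": 0,"dz": -20,"gripper": 0},
    {"rx": 0,"ry": 0,"rz": 0,"dx": 0,"dy": 0,"dz": -40,"gripper": 0},
    {"rx": 0,"ry": 0,"rz": 0,"dx": 0,"dy": 0,"dz": -40,"gripper": 0},
    {"rx": 0,"ry": 0,"rz": 0,"dx": 0,"dy": 0,"dz": -40,"gripper": 0},
    {"rx": 0,"ry": 0,"rz": 0,"dx": 0,"dy": 0,"dz": -40,"gripper": 0},
    {"rx": 0,"ry": 0,"rz": 0,"dx": 0,"dy": 0,"dz": 0,"gripper": 0},
    {"rx": 0,"ry": 0,"rz": 0,"dx": 0,"dy": 0,"dz": 0,"gripper": 0}
  ]
}}

```text
clock: 18.2
tcp_pos: [0.5647, 0.0225, 0.2641]
orientation: [2.058, 2.373, -0.0]
contact_force: [-0.8, 0.9, 0.9]
grip_width: 0.0427
gripper_force: 0.0
```

Run:
```python
from h import *
np.set_printoptions(precision=4,suppress=True)
g=r.grab_frame("scene"); s=r.grab_frame("side")
print(r.get_obs()['clock'],[int(v) for v in g[200:218,340:344].max(axis=2).mean(axis=1)])
im=np.hstack([cv2.resize(g[130:230,250:370],None,fx=3.3,fy=3.3,interpolation=cv2.INTER_CUBIC),cv2.resize(s[255:355,265:385],None,fx=3.3,fy=3.3,interpolation=cv2.INTER_CUBIC)])
cv2.imwrite("pics/f.png",im)
# motion of sander between start and now, away from arm/lever: phase correlation on static patches
for n,a,bx in(("scene",g,(150,200,365,420)),("side",s,(345,420,345,460))):
    b=cv2.imread(f"pics/{n}0.png"); y0,y1,x0,x1=bx
    p=[cv2.cvtColor(k[y0:y1,x0:x1],cv2.COLOR_BGR2GRAY).astype(np.float32) for k in(b,a)]
    print(n,cv2.phaseCorrelate(p[0],p[1],cv2.createHanningWindow(p[0].shape[::-1],cv2.CV_32F)))
```

```text
18.3 [45, 42, 39, 33, 31, 35, 48, 53, 51, 16, 12, 16, 10, 12, 51, 71, 71, 71]
scene ((0.007687119717235902, -0.02114555571578336), 1.0314462298552196)
side ((-0.19486014040692368, 0.43829521407043615), 0.9794406504101223)
```

View pics/f.png

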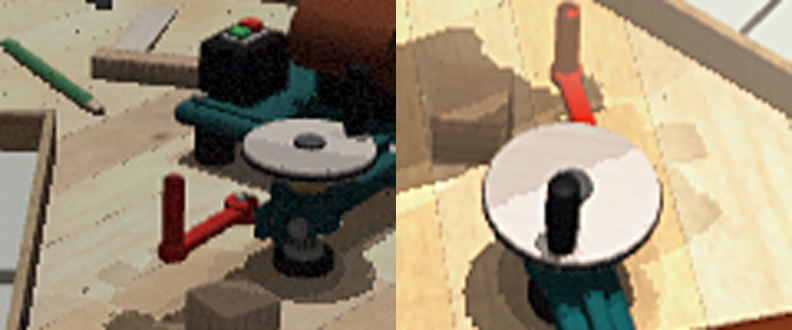

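The picture shows the red lever swung to the sander's left against its stop, the post free and the foot on the bench. The scene camera shows no sander movement. I'm handing in.

```bash
python3 -c "
from bench import r
print(r.hand_in())"
```

```text
the job is handed in; nothing more can be done
None
```

I screwed the foot down until it took roughly 10 N (estimated from the crank drag), swung the red lever home against its stop, let go of both and handed in at about 18 s; the result of the judging was not shown.

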